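# Fit the stop blade and index the stop carriage one hole

### The job

Set up the cut-length stop on the bench: take the red-handled stop blade out of its wooden stand and push it down into the slot of the steel carriage until its shoulder sits flush on the carriage. Then pull up the green knob of the lock plunger, slide the carriage to the very next hole of the rail, away from the brass fence, and let the pin drop fully home in that hole. Finish while still holding the knob, keeping the pin engaged, with the blade still fully seated, and leave the two white pots and the tin where they are.

Things in the scene. Friction and masses are not known exactly. Their poses are not given: they have to be found in the camera images.
- rail: Fixed indexing rail: an aluminium bar 36 wide, 220 long, top 32 mm above the table, with seven 12 mm holes 30 mm apart along its middle. Origin on the table under the middle hole; y runs along the rail, z up; the carriage's outrigger with the slot is on its -x side.
- fence: Brass fence, a plate 105 x 16 x 45 mm (x, y, z) fixed across one end of the rail, either the +y or the -y end. Origin on the table at the rail's centre line, 118 mm from the rail's middle.
- end_cap: Plain black end cap, 42 x 16 x 40 mm, at the rail's other end. Origin on the table, on the rail's centre line.
- carriage (a joint): Slide of the dark steel carriage along the rail's +y, in m: 0 with the pin over the middle hole (it starts there, pin engaged, with about 2 mm of play), holes at every 0.030, travel -0.062 to 0.062. About 2 N of friction once the pin is out.
- plunger (a joint): Lift of the spring lock plunger on the carriage, in m: 0 when the pin is fully home, 0.014 pulled right up. The 8 mm round-nosed pin reaches 0.008 into the hole, so the carriage is free above 0.008. A spring pushes it down with 4 N at 0 and 7.5 N at 0.014.
- knob_centre (a point): Centre of the green knob on the plunger, 24 mm diameter, 26 mm high (13 mm above and below this point); it moves with the plunger and the carriage, and is 77 mm above the table when the pin is home. Below it a 24 mm steel housing ends 16 mm under this point. The blade's place is 60 mm from it towards the rail's -x. Its axes are parallel to the rail's.
- slot_mouth (a point): Centre of the mouth of the slot in the carriage's outrigger, level with its upper face, 47 mm above the table. The slot is vertical, open below, 19 mm deep, 31 mm long along x and 9 mm wide along y, widened by a 3 mm wide, 5 mm deep bevel all round the mouth; the frame round it is 48 x 28 mm. Its axes are parallel to the rail's and it rides with the carriage.
- stand: Fixed light wooden block 76 x 52 x 47 mm (x, y, z) with the same 31 x 9 mm bevelled slot in its top, in which the blade stands. Origin on the table under the slot's centre.
- blade_handle (a point): Centre of the stop blade's red handle, 30 mm along x, 12 mm thick along y, 28 mm high; grasp it across the 12 mm. Its centre lies 19 mm above the underside of the shoulder (a steel flange 42 x 20 mm, 5 mm thick), from which the blade, 27 mm wide (x), 5 mm thick (y), reaches 40 mm down. Upright, z up; either way round fits. It weighs about 80 g.
- blade_seat (a point): Centre of the underside of the blade's shoulder; when the blade is fully seated it coincides with slot_mouth. Axes as the handle's.
- borax_pot: Bystander: white screw pot 39 x 39 x 46 mm, origin at its foot.
- flux_pot: Bystander: white screw pot 34 x 34 x 38 mm, origin at its foot.
- white_tin: Bystander: flat white tin 55 x 55 x 11 mm, origin at its foot.
Mind the look-alikes: they are no part of the job. Of the things like the part that bears blade_handle, leave any that is purple; of the rest the larger one is meant.

How it is judged:
By the outcome, as a careful person would: the job done as asked, in the order asked, and still so for the second after the job is handed in, while the arm keeps its last pose, push and grip.
It also fails if it takes over 51 s, if anything falls off the work surface, if the arm or the gripper's body presses on something with over 40 N, if the wrist force passes 120 N, or if a joint passes its speed limit or range.

### The arm

A 6-joint arm with a two-finger parallel gripper is mounted at the origin on a cart in front of the work surface, level with it; the furniture and walls round the work are solid. World frame = base frame: x ahead of the robot, y to its left, z up, the work surface at z = 0. Lengths are in m, angles in degrees, forces in N, time in s.
With the tool pointing down it reaches from about 0.35 to 0.975 m from the base axis. Payload 4.9 kg.
Tool frame: the origin (TCP) lies midway between the tips of the shut fingers; the grasp point (between the pads) lies 19 mm behind it (tcp_to_grasp is the distance from the TCP to the grasp point, in m); z points along the fingers, y is the line along which they close (so a half turn about z gives the same grasp; the last joint's range is limited). The gripper opens to 85 mm and grips with 20 to 120 N. Pads are 22 mm wide; open, the fingers measure 114 mm over their backs; the gripper's body (76 mm by 85 mm) begins 54 mm behind the grasp point. The pads swing forward as they close: fully open they stand 13 mm farther back than shut.
Start: joints at [-71.62, 3.019, 92.412, -0, 84.569, -6.818], TCP at [0.266, -0.566, 0.231] pointing down, gripper open.
Joint ranges: [-172.51, 172.51], [-57.92, 126.97], [3.15, 148.05], [-58.71, 238.71], [5.1, 150.11], [-179.66, 179.66]. Speed limits (degrees/s): [147.25, 147.25, 180, 180, 180, 180].

### API

Orientations are given as [roll, pitch, yaw] about the fixed x, y, z axes, in that order (R = Rz(yaw) Ry(pitch) Rx(roll)).
In Python, from workcell import get_state, read_camera, camera_info, sign_off, look_for, tcp_to_grasp gives the robot as it stands. The module is installed in compiled form; this text tells all that it offers.
- The arm moves only by the shell command python3 -m handwheel 'ROWS' [FORCE]. ROWS is JSON, a list of rows, each a list of 3 entries, a list of its own where there are three numbers: the closure in counts, from 0 (fully open) to 255 (shut), then the shift along the world's x, y, z normalised to -1 to 1, where 1 is 1000 mm, then the turn, a rotation vector about the world's x, y, z normalised to -1 to 1, where 1 is pi/2 rad. A call has 1 to 20 rows; each row is the pose to reach, as a shift and turn from the pose commanded when the call began; what a row does not reach only later rows make up. A row lasts 1/10 s, in which the tool goes at most 50 mm and 8.59 degrees, less where a joint would pass 70% of its speed; a pose out of reach is approached as far as the arm can. A call with a number of a shift or a turn outside -1 to 1 is refused whole. A call with a gripper value outside its range is refused whole. The fingers move at their own pace and stop on an object; FORCE is the grip in N (left out, the last holds). Time passes only in rows, so rows that repeat a pose let the fingers close. It gives the time, the measured TCP pose, the force, the opening and the grip force at its end, in the units of the state.
- get_state(): the state, without advancing time (a new reading comes with each control period).
- read_camera(name): name is "scene" or "top"; returns the picture (480x640x3 uint8, blue, green, red); there is no depth.
- camera_info(name): a dict with "fx", "fy", "cx", "cy" (pixels), "dist_coeffs" ([k1, k2, p1, p2, k3] as OpenCV has them; the pictures are not rectified), "world_from_camera" (4x4, takes a point from camera to world coordinates). Camera axes: x right, y down, z forward; pixel columns grow to the right and rows downward; lengths in m; the calibration is good to about 2 mm. A picture is of the moment at which its call begins. camera_info takes no time and is no camera call.
- sign_off(): hands the job in; it is judged then, once.
Trained networks look in the newest picture that a camera, given by its name, has taken for a name from the list of things; names that differ only in an ending like _2 or _b are one class to them, and where a whole thing is asked for, a point or a joint stands for the part that bears it (a point fixed in the world has none). Each returns a list of dicts, best first, with "p" (0 to 1); they miss things now and then, are a little off and sometimes report something else, mostly with a low value. They report only what shows in the picture. A call takes as long as a camera call. They do not tell look-alikes from the thing itself.
- look_for(label, camera): "at" ([column, row] as shares, 0 to 1, of the picture: columns of its width, rows of its height, amid what is visible of it).
The state is a dict: "t": time; "q": joint angles; "joint_velocities": joint speeds; "effort": joint torques, N m; "position": TCP position; "eef_rot": TCP orientation; "ft_force": force on the tool from outside, world axes, zero at the start; "ft_torque": the same for the moment, N m; "finger_gap": finger opening in m; "gripper_force": force on a finger pad.
Only numpy, scipy, OpenCV 4.12 (cv2) and the standard library are available. Lean on these libraries where they do the work, as an engineer would, in place of code of your own. Each camera call takes 0.05 s, during which the arm holds its last target. There are 200 camera calls.

## Working session

There is one attempt and no reset: what is moved stays moved. The work goes in short steps, Python scripts to look and compute and a shell command to move; the robot and the scene stay as the last step left them, time stands still between calls to the robot, and variables do not carry over. Pictures are saved under pics/ and viewed, at most 10 in all, crops included, and the job is handed in when it is done.

```bash
mkdir -p pics
cat > h.py <<'E'
import numpy as np,cv2
from workcell import *
def ray(cam,uv):
    c=camera_info(cam);K=np.array([[c['fx'],0,c['cx']],[0,c['fy'],c['cy']],[0,0,1]])
    p=cv2.undistortPoints(np.array([[uv]],float),K,np.array(c['dist_coeffs']))[0,0]
    T=np.array(c['world_from_camera']);return T[:3,3],T[:3,:3]@np.array([p[0],p[1],1])
def at_z(cam,uv,z):
    o,d=ray(cam,uv);return o+d*(z-o[2])/d[2]
def proj(cam,P):
    c=camera_info(cam);K=np.array([[c['fx'],0,c['cx']],[0,c['fy'],c['cy']],[0,0,1]])
    T=np.linalg.inv(np.array(c['world_from_camera']))
    return cv2.projectPoints(np.array(P,float).reshape(-1,1,3),cv2.Rodrigues(T[:3,:3])[0],T[:3,3],K,np.array(c['dist_coeffs']))[0][:,0]
def tri(uv1,uv2):
    (o1,d1),(o2,d2)=ray('top',uv1),ray('scene',uv2)
    s=np.linalg.lstsq(np.c_[d1,-d2],o2-o1,rcond=None)[0]
    a,b=o1+d1*s[0],o2+d2*s[1];return (a+b)/2,np.linalg.norm(a-b)
E
python3 - <<'E'
from h import *
np.set_printoptions(precision=3,suppress=True)
for c in('top','scene'):
    cv2.imwrite(f'pics/{c}0.png',read_camera(c)); print(c,np.array(camera_info(c)['world_from_camera'])[:3,3])
    for l in('rail','fence','end_cap','knob_centre','slot_mouth','stand','blade_handle','borax_pot','flux_pot','white_tin'):
        print(l,[(np.round(np.array(r['at'])*[640,480],1).tolist(),round(r['p'],2)) for r in look_for(l,c)[:4]])
print(get_state())
E
```

```text
top [ 0.455 -0.014  1.363]
rail [([335.3, 232.3], 0.65)]
fence [([373.3, 256.1], 0.62)]
end_cap [([291.2, 214.9], 0.56)]
knob_centre [([228.9, 269.4], 0.59), ([335.8, 225.2], 0.38)]
slot_mouth [([332.9, 234.1], 0.62)]
stand [([234.6, 268.3], 0.97), ([268.6, 180.8], 0.58)]
blade_handle [([196.6, 262.3], 0.53), ([291.0, 291.4], 0.42)]
borax_pot [([261.4, 297.4], 0.59)]
flux_pot [([269.8, 180.4], 0.49)]
white_tin [([442.7, 304.4], 0.81)]
scene [-0.245  0.898  0.673]
rail [([304.4, 252.0], 0.97)]
fence [([352.6, 247.9], 0.57), ([272.1, 263.5], 0.22)]
end_cap [([268.8, 262.4], 0.44), ([261.5, 312.2], 0.27)]
knob_centre [([304.7, 236.2], 0.66)]
slot_mouth [([311.3, 249.0], 0.78), ([268.8, 262.8], 0.17)]
stand [([261.8, 312.9], 0.69)]
blade_handle [([224.2, 324.2], 0.68), ([259.8, 296.6], 0.57)]
borax_pot [([312.1, 298.8], 0.6)]
flux_pot [([227.0, 262.4], 0.78)]
white_tin []
{'t': 1.1, 'q': array([-71.618,   3.019,  92.413,   0.001,  84.567,  -6.819]), 'joint_velocities': array([-0.032,  0.097,  0.092,  0.123, -0.048,  0.07 ]), 'effort': array([ -0.001, -39.369, -37.047,  -0.   ,   0.   ,   0.   ]), 'position': array([ 0.266, -0.565,  0.231]), 'eef_rot': array([179.999,  -0.001,  25.201]), 'ft_force': array([ 0.343, -0.972, -0.582]), 'ft_torque': array([-0.023,  0.01 ,  0.029]), 'gripper_force': 0.0, 'finger_gap': 0.08554673409959478}
```

View pics/top0.png

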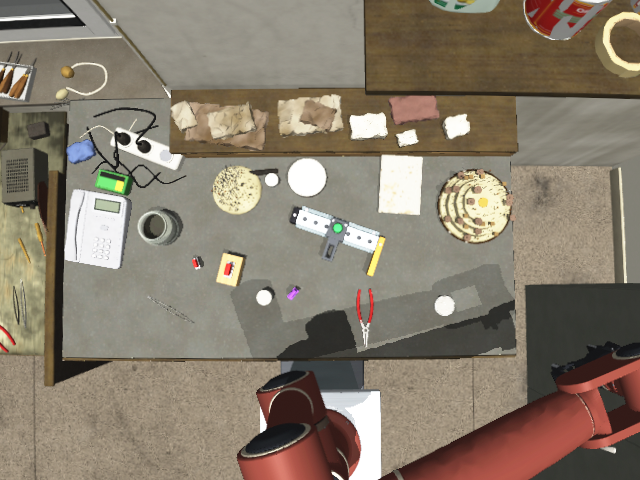

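View pics/scene0.png

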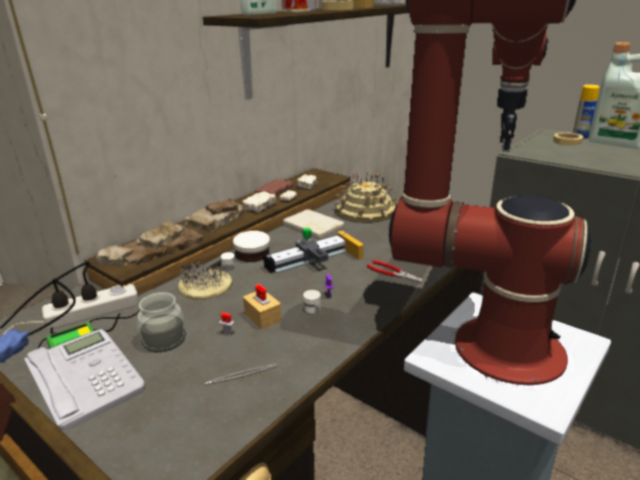

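The top view shows the stand with a red handle at (230,268), the carriage and green knob at (337,228), the fence at (376,256) and the end cap at (295,214). Three things could be taken for the blade:
- red in the stand, (230,268)
- a small red one on the table, (197,263)
- purple, (293,292)

I choose the larger red one in the stand and will check it in a close crop.

Run:
```python
from h import *
np.set_printoptions(precision=4,suppress=True)
T=read_camera('top');S=read_camera('scene')
print(camera_info('top')['fx'],camera_info('scene')['fx'])
def blobs(im,f,win,mn=8):
    h=cv2.cvtColor(im,cv2.COLOR_BGR2HSV).astype(int);m=f(h[...,0],h[...,1],h[...,2]).astype(np.uint8)
    k=np.zeros_like(m);x0,y0,x1,y1=win;k[y0:y1,x0:x1]=m[y0:y1,x0:x1]
    n,l,s,c=cv2.connectedComponentsWithStats(k)
    r=[]
    for i in range(1,n):
        if s[i,4]>=mn: r.append((s[i,4],c[i].round(1),cv2.minAreaRect(np.argwhere(l==i)[:,::-1].astype(np.float32))))
    return r
red=lambda h,s,v:((h<7)|(h>172))&(s>150)&(v>80)
grn=lambda h,s,v:(h>45)&(h<85)&(s>120)
brs=lambda h,s,v:(h>18)&(h<32)&(s>150)&(v>120)
wood=lambda h,s,v:(h>10)&(h<28)&(s>70)&(v>150)
for nm,f,w in(('red',red,(180,240,250,290)),('green',grn,(310,200,360,260)),('brass',brs,(350,220,400,285)),('wood',wood,(205,240,255,295))):
    print(nm,blobs(T,f,w))
for nm,f,w in(('red',red,(210,270,285,335)),('green',grn,(290,215,325,250)),('wood',wood,(235,280,290,335))): print('S',nm,blobs(S,f,w))
a=cv2.resize(T[240:300,180:310],None,fx=6,fy=6,interpolation=cv2.INTER_CUBIC)[:, :780]
b=cv2.resize(T[195:285,280:400],None,fx=6,fy=6,interpolation=cv2.INTER_CUBIC)
cv2.imwrite('pics/a.png',a);cv2.imwrite('pics/b.png',b)
```

```text
509.8858630598423 514.5819673622502
red [(np.int32(32), array([194.8, 262.9]), ((194.80003356933594, 262.9000244140625), (7.273237705230713, 4.110960960388184), 71.56504821777344)), (np.int32(60), array([227.4, 268.9]), ((227.50003051757812, 269.0), (5.3357834815979, 10.914102554321289), 14.03624439239502))]
green [(np.int32(75), array([337.4, 227.6]), ((337.2500305175781, 227.75003051757812), (8.485280990600586, 9.192388534545898), 45.0))]
brass []
wood [(np.int32(256), array([228.9, 266.2]), ((228.9117889404297, 269.35296630859375), (21.3431339263916, 30.316951751708984), 14.03624439239502))]
S red [(np.int32(115), array([260.3, 291. ]), ((260.2500305175781, 291.2500305175781), (14.849242210388184, 9.899494171142578), 45.0)), (np.int32(78), array([225.7, 316.6]), ((225.5, 316.5), (9.0, 9.0), 90.0))]
S green [(np.int32(74), array([306.5, 232.8]), ((306.5, 233.0), (10.0, 7.0), 90.0))]
S wood [(np.int32(371), array([261.5, 301.6]), ((261.3896179199219, 299.6241149902344), (32.30469512939453, 21.34269142150879), 41.633541107177734))]
```

View pics/a.png

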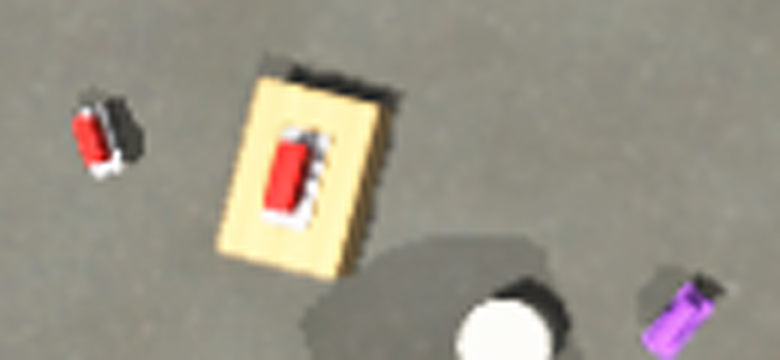

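View pics/b.png

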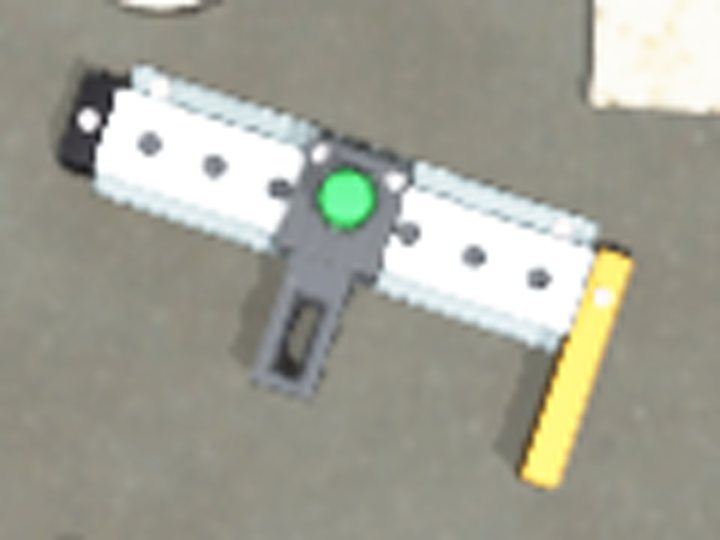

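The crop confirms the target, the larger red handle at about (228,269) in the stand. The fence is on the right (-y) end, so the carriage must move image-left, towards the end cap. Now I compute the poses.

Run:
```python
from h import *
np.set_printoptions(precision=4,suppress=True)
f=lambda p,o:(np.array(p)+.5)/6-.5+o
A=np.array([180,240]);B=np.array([280,195])
st=np.array([at_z('top',f(p,A),.047) for p in[(262,78),(385,103),(338,278),(217,252)]])
print('stand',st.mean(0),[np.linalg.norm(st[i]-st[i-1]) for i in range(4)])
v=st[0]+st[1]-st[2]-st[3];print('stand yaw',np.degrees(np.arctan2(v[1],v[0])))
H=np.array([at_z('top',f(p,B),.032) for p in[(150,143),(214,166),(279,188),(409,233),(474,256),(539,278)]])
c=np.polyfit([.09,.06,.03,-.03,-.06,-.09],H[:,:2],1);print('rail mid',c[1],'yvec',c[0],np.linalg.norm(c[0]),'rail yaw',np.degrees(np.arctan2(-c[0][0],c[0][1])))
print('knob top',at_z('top',(337.3,227.6),.090), 'tri knob',tri((337.3,227.6),(306.5,233)))
print('slot',at_z('top',f((298,337),B),.047)); yaw=np.arctan2(-c[0][0],c[0][1])
print('slot from rail',c[1]-.06*np.array([np.cos(yaw),np.sin(yaw)]))
print('handle top',at_z('top',f((287,175),A),.047+.033),tri((227.5,269),(260.3,291)))
for n,p in(('borax',(264,297)),('flux',(271,180)),('big',(307,178)),('tin',(444,306)),('small',(197,263)),('purple',(293,292))): print(n,at_z('top',p,.04))
```

```text
stand [0.4746 0.2277 0.047 ] [np.float64(0.07712038590036599), np.float64(0.05436880240647965), np.float64(0.07765451474156214), np.float64(0.053458553908901765)]
stand yaw -14.650864687398082
rail mid [ 0.5763 -0.0504] yvec [0.3354 0.943 ] 1.000902084194033 rail yaw -19.579050815159306
knob top [ 0.5763 -0.0498  0.09  ] tri knob (array([ 0.5787, -0.0494,  0.0754]), np.float64(0.0025548166594332403))
slot [ 0.5204 -0.0297  0.047 ]
slot from rail [ 0.5198 -0.0303]
handle top [0.4752 0.2273 0.08  ] (array([0.4757, 0.2301, 0.0687]), np.float64(0.002648011787036437))
borax [0.4023 0.1398 0.04  ]
flux [0.7078 0.1218 0.04  ]
big [0.7124 0.0272 0.04  ]
tin [ 0.3746 -0.3272  0.04  ]
small [0.4912 0.3144 0.04  ]
purple [0.4147 0.0648 0.04  ]
```

```bash
python3 -m handwheel '[[60,[0.209,0.793,0.0],[0,0,-0.4428]],[60,[0.209,0.793,0.0],[0,0,-0.4428]],[60,[0.209,0.793,0.0],[0,0,-0.4428]],[60,[0.209,0.793,0.0],[0,0,-0.4428]],[60,[0.209,0.793,0.0],[0,0,-0.4428]],[60,[0.209,0.793,0.0],[0,0,-0.4428]],[60,[0.209,0.793,0.0],[0,0,-0.4428]],[60,[0.209,0.793,0.0],[0,0,-0.4428]],[60,[0.209,0.793,0.0],[0,0,-0.4428]],[60,[0.209,0.793,0.0],[0,0,-0.4428]],[60,[0.209,0.793,0.0],[0,0,-0.4428]],[60,[0.209,0.793,0.0],[0,0,-0.4428]],[60,[0.209,0.793,0.0],[0,0,-0.4428]],[60,[0.209,0.793,0.0],[0,0,-0.4428]],[60,[0.209,0.793,0.0],[0,0,-0.4428]],[60,[0.209,0.793,0.0],[0,0,-0.4428]],[60,[0.209,0.793,0.0],[0,0,-0.4428]],[60,[0.209,0.793,0.0],[0,0,-0.4428]],[60,[0.209,0.793,0.0],[0,0,-0.4428]],[60,[0.209,0.793,-0.06],[0,0,-0.4428]]]' 40; python3 -c "from h import *;s=get_state();print(s['q'],s['eef_rot'])"
```

```text
t: 3.2
position: [0.4802, 0.2281, 0.1892]
eef_rot: [-179.5, -0.8, -14.7]
ft_force: [1.4, 0.1, 1.0]
finger_gap: 0.0655
gripper_force: 0.0
[ 1.73972972e+01 -8.81384419e+00  1.07889644e+02 -2.68271536e-02
  7.99814236e+01  1.22114371e+02] [-179.52121667   -0.81259468  -14.71601928]
```

```bash
python3 -m handwheel '[[60,[0,0,-0.04],[0,0,0]],[60,[0,0,-0.08],[0,0,0]],[60,[0,0,-0.08],[0,0,0]],[60,[0,0,-0.08],[0,0,0]],[60,[0,0,-0.08],[0,0,0]]]'
python3 - <<'E'
from h import *
S=read_camera('scene');T=read_camera('top')
a=cv2.resize(S[230:350,190:340],None,fx=5,fy=5,interpolation=cv2.INTER_CUBIC)
cv2.imwrite('pics/c.png',a)
E
```

```text
t: 3.7
position: [0.4771, 0.2275, 0.1044]
eef_rot: [-179.9, -0.2, -14.7]
ft_force: [0.1, -0.3, 0.9]
finger_gap: 0.0652
gripper_force: 0.0
```

View pics/c.png

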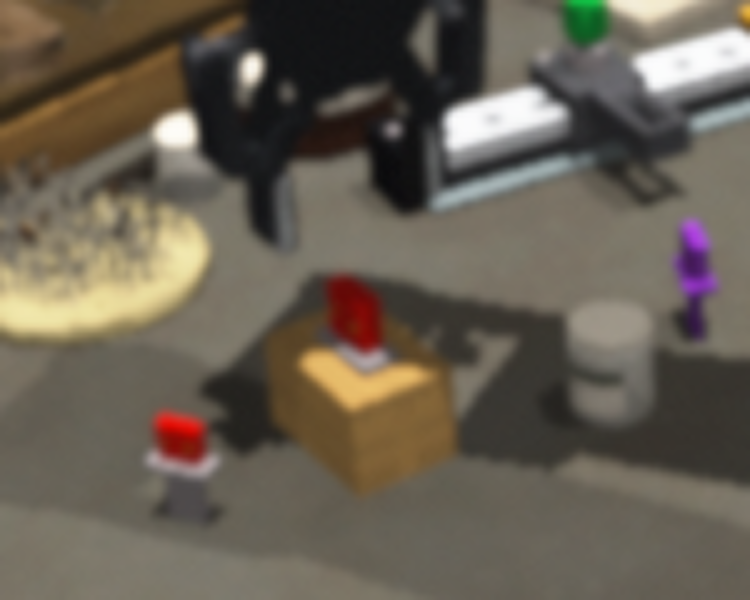

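The open fingers, tips at crop (280,245) and (405,205), stand above the red handle at (355,310). I'll check this against the projection.

Run:
```python
from h import *
s=get_state();print(s['position'],s['eef_rot'])
c=lambda P:(proj('scene',P)-[190,230]+.5)*5-.5
yv=np.array([np.sin(np.radians(14.65)),np.cos(np.radians(14.65)),0])
p=np.array([.4771,.2275,.110])
print(c([p+yv*.033,p-yv*.033,p,[.4752,.2275,.080],[.4752,.2275,.066]]))
```

```text
[0.4771297  0.22783129 0.10456057] [-179.83776973   -0.26390838  -14.67784482]
[[286.13466042 246.56523712]
 [416.76690805 200.20359696]
 [352.45262689 223.02668469]
 [359.93160689 283.20807558]
 [361.94619326 310.21504662]]
```

```bash
python3 -m handwheel '[[60,[-0.0015,0,-0.024],[0,0,0]],[60,[-0.0015,0,-0.047],[0,0,0]],[60,[-0.0015,0,-0.047],[0,0,0]],[60,[-0.0015,0,-0.047],[0,0,0]],[255,[-0.0015,0,-0.047],[0,0,0]],[255,[-0.0015,0,-0.047],[0,0,0]],[255,[-0.0015,0,-0.047],[0,0,0]],[255,[-0.0015,0,-0.047],[0,0,0]],[255,[-0.0015,0,-0.047],[0,0,0]],[255,[-0.0015,0,-0.047],[0,0,0]],[255,[-0.0015,0,-0.047],[0,0,0]],[255,[-0.0015,0,-0.047],[0,0,0]]]' 40
```

```text
t: 5.0
position: [0.4747, 0.229, 0.0556]
eef_rot: [-179.8, -0.1, -14.7]
ft_force: [1.1, 4.7, 1.2]
finger_gap: 0.0113
gripper_force: 43.1
```

```bash
python3 -m handwheel '[[255,[0,0,0.02],[0,0,0]],[255,[0,0,0.04],[0,0,0]],[255,[0,0,0.08],[0,0,0]],[255,[0,0,0.12],[0,0,0]],[255,[0,0,0.12],[0,0,0]],[255,[0,0,0.12],[0,0,0]]]' 60
```

```text
t: 5.6
position: [0.4741, 0.2275, 0.1754]
eef_rot: [-180.0, -0.1, -14.7]
ft_force: [-0.6, 0.1, -2.0]
finger_gap: 0.0108
gripper_force: 64.1
```

```bash
python3 -m handwheel '[[255,[0.046,-0.2575,0],[0,0,-0.0547]],[255,[0.046,-0.2575,0],[0,0,-0.0547]],[255,[0.046,-0.2575,0],[0,0,-0.0547]],[255,[0.046,-0.2575,0],[0,0,-0.0547]],[255,[0.046,-0.2575,0],[0,0,-0.0547]],[255,[0.046,-0.2575,0],[0,0,-0.0547]],[255,[0.046,-0.2575,0],[0,0,-0.0547]],[255,[0.046,-0.2575,-0.025],[0,0,-0.0547]],[255,[0.046,-0.2575,-0.05],[0,0,-0.0547]],[255,[0.046,-0.2575,-0.06],[0,0,-0.0547]],[255,[0.046,-0.2575,-0.06],[0,0,-0.0547]],[255,[0.046,-0.2575,-0.06],[0,0,-0.0547]]]' 60
python3 - <<'E'
from h import *
S=read_camera('scene')
a=cv2.resize(S[190:290,250:370],None,fx=6,fy=6,interpolation=cv2.INTER_CUBIC)
cv2.imwrite('pics/d.png',a)
s=get_state();p=s['position'];print(p,s['eef_rot'])
c=lambda P:(proj('scene',P)-[250,190]+.5)*6-.5
y=np.radians(-19.58);xv=np.array([np.cos(y),np.sin(y),0])
b=p-[0,0,.049]
sl=np.array([.520,-.030,.047])
print('blade bottom -x,+x',c([b-xv*.0135,b+xv*.0135]),'shoulder',c([p-[0,0,.009]-xv*.021,p-[0,0,.009]+xv*.021]),'slot',c([sl-xv*.0155,sl+xv*.0155,sl]))
E
```

```text
t: 6.8
position: [0.5197, -0.0291, 0.1146]
eef_rot: [-180.0, -0.0, -19.5]
ft_force: [0.3, 0.1, -0.1]
finger_gap: 0.0108
gripper_force: 63.9
[ 0.52028629 -0.02946616  0.11542216] [-1.79980887e+02 -9.00497992e-02 -1.95191169e+01]
blade bottom -x,+x [[433.55844371 341.49175768]
 [401.37601485 318.10641765]] shoulder [[441.56201805 264.36138828]
 [390.87130192 229.54499135]] slot [[437.83825524 382.76878955]
 [401.08904328 355.3897617 ]
 [419.29957832 368.95696255]]
```

View pics/d.png

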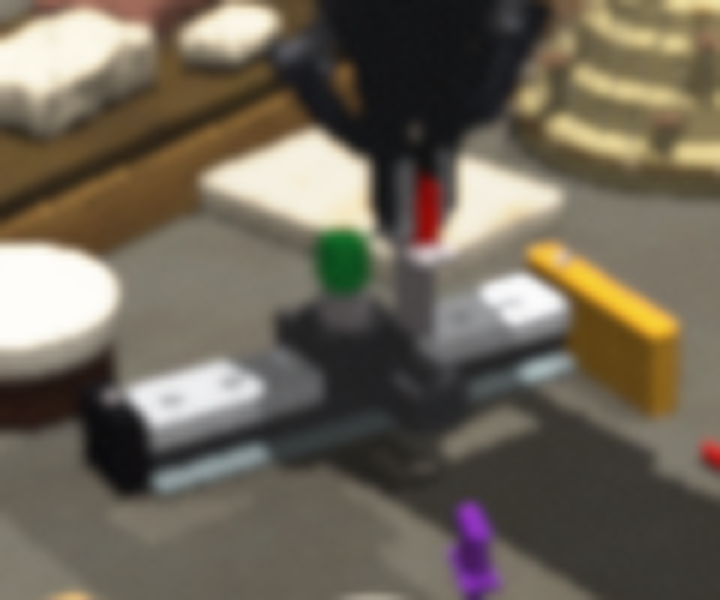

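The blade's lower end, at crop (402–434, 335), lies on the projected line above the slot at (419,369). I insert it in stages.

```bash
python3 -m handwheel '[[255,[0,0,-0.01],[0,0,0]],[255,[0,0,-0.02],[0,0,0]],[255,[0,0,-0.027],[0,0,0]],[255,[0,0,-0.034],[0,0,0]],[255,[0,0,-0.04],[0,0,0]],[255,[0,0,-0.045],[0,0,0]],[255,[0,0,-0.045],[0,0,0]]]' 60
```

```text
t: 7.55
position: [0.519, -0.0299, 0.0683]
eef_rot: [180.0, 0.1, -19.6]
ft_force: [-0.1, -0.0, -0.8]
finger_gap: 0.0104
gripper_force: 63.9
```

```bash
python3 -m handwheel '[[255,[0,0,-0.004],[0,0,0]],[255,[0,0,-0.008],[0,0,0]],[255,[0,0,-0.011],[0,0,0]],[255,[0,0,-0.0125],[0,0,0]],[255,[0,0,-0.0135],[0,0,0]],[255,[0,0,-0.0145],[0,0,0]],[255,[0,0,-0.0145],[0,0,0]]]' 60
```

```text
t: 8.25
position: [0.5197, -0.03, 0.0555]
eef_rot: [-180.0, 0.0, -19.6]
ft_force: [-2.7, 0.6, 3.1]
finger_gap: 0.0107
gripper_force: 64.5
```

```bash
python3 -m handwheel '[[255,[0,0,-0.001],[0,0,0]],[255,[0,0,-0.002],[0,0,0]],[255,[0,0,-0.003],[0,0,0]],[255,[0,0,-0.003],[0,0,0]],[255,[0,0,-0.003],[0,0,0]]]' 60
```

```text
t: 8.75
position: [0.5198, -0.03, 0.0553]
eef_rot: [180.0, 0.1, -19.6]
ft_force: [-12.1, 2.8, 21.9]
finger_gap: 0.0106
gripper_force: 67.3
```

Seated: the force rose to 22 N with no further travel. I relax, open and rise.

```bash
python3 -m handwheel '[[255,[0,0,0.003],[0,0,0]],[255,[0,0,0.003],[0,0,0]],[90,[0,0,0.003],[0,0,0]],[90,[0,0,0.003],[0,0,0]],[90,[0,0,0.003],[0,0,0]],[90,[0,0,0.003],[0,0,0]],[90,[0,0,0.04],[0,0,0]],[90,[0,0,0.08],[0,0,0]],[90,[0,0,0.08],[0,0,0]],[90,[0,0,0.08],[0,0,0]]]'
python3 - <<'E'
from h import *
S=read_camera('scene')
a=cv2.resize(S[190:290,250:370],None,fx=6,fy=6,interpolation=cv2.INTER_CUBIC)
cv2.imwrite('pics/e.png',a)
c=lambda P:(proj('scene',P)-[250,190]+.5)*6-.5
y=np.radians(-19.58);xv=np.array([np.cos(y),np.sin(y),0]);yv=np.array([-xv[1],xv[0],0])
sl=np.array([.520,-.030,.047])
print('handle top corners if seated',c([sl+[0,0,.033]+i*xv*.015+j*yv*.006 for i,j in((-1,-1),(-1,1),(1,1),(1,-1))]),'shoulder lower', c([sl+i*xv*.021+yv*.01 for i in(-1,1)]))
E
```

```text
t: 9.75
position: [0.5205, -0.0302, 0.1331]
eef_rot: [-180.0, -0.2, -19.6]
ft_force: [0.4, -0.1, -0.9]
finger_gap: 0.0553
gripper_force: 0.0
handle top corners if seated [[448.11006074 311.05816171]
 [424.37078083 317.84642873]
 [388.57958708 292.13284684]
 [412.05058767 285.56351242]] shoulder lower [[424.8205226  393.61008095]
 [375.33665639 356.25139198]]
```

View pics/e.png

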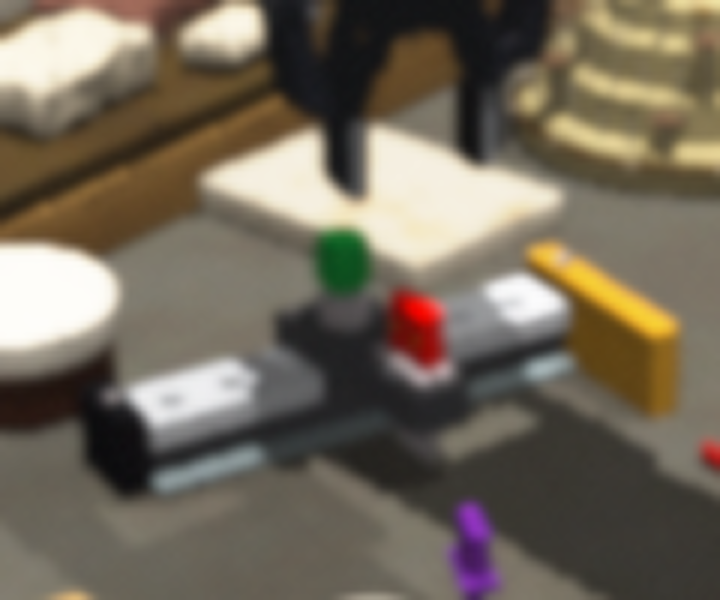

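The blade sits with its shoulder on the carriage: red handle at crop (417,330), matching the prediction for a seated blade. Now to the knob.

```bash
python3 -m handwheel '[[90,[0.03,-0.011,0],[0,0,0]],[90,[0.0563,-0.0200,0],[0,0,0]],[90,[0.0563,-0.0200,0],[0,0,0]],[90,[0.0563,-0.0200,-0.03],[0,0,0]],[90,[0.0563,-0.0200,-0.05],[0,0,0]],[90,[0.0563,-0.0200,-0.0655],[0,0,0]],[90,[0.0563,-0.0200,-0.0655],[0,0,0]],[90,[0.0563,-0.0200,-0.0655],[0,0,0]]]'
```

```text
t: 10.6
position: [0.5754, -0.0498, 0.0659]
eef_rot: [180.0, 0.1, -19.6]
ft_force: [-0.1, -0.4, 0.7]
finger_gap: 0.0552
gripper_force: 0.0
```

```bash
python3 -m handwheel '[[255,[0,0,0],[0,0,0]],[255,[0,0,0],[0,0,0]],[255,[0,0,0],[0,0,0]],[255,[0,0,0],[0,0,0]],[255,[0,0,0],[0,0,0]],[255,[0,0,0],[0,0,0]]]' 60
```

```text
t: 11.2
position: [0.577, -0.05, 0.0682]
eef_rot: [-180.0, -0.1, -19.6]
ft_force: [-1.3, 1.0, 6.7]
finger_gap: 0.0216
gripper_force: 58.8
```

```bash
python3 -m handwheel '[[255,[0,0,0.005],[0,0,0]],[255,[0,0,0.009],[0,0,0]],[255,[0,0,0.0135],[0,0,0]],[255,[0,0,0.0135],[0,0,0]],[255,[0,0,0.0135],[0,0,0]]]' 60
python3 - <<'E'
from h import *
r=lambda:np.round([*get_state()['position'],*get_state()['ft_force']],4)
S=read_camera('scene')
for _ in range(3): print(r()); read_camera('scene')
E
```

```text
t: 11.7
position: [0.5767, -0.0501, 0.0792]
eef_rot: [-180.0, -0.2, -19.6]
ft_force: [6.8, -0.6, -7.8]
finger_gap: 0.0216
gripper_force: 59.0
[ 0.5767 -0.0501  0.0791  6.6296 -0.0627 -6.1381]
[ 0.5767 -0.0501  0.0791  6.7827 -0.7808 -6.9719]
[ 0.5767 -0.0501  0.0791  6.845  -0.5697 -6.9944]
```

```bash
python3 -m handwheel '[[255,[0.0022,0.0043,0],[0,0,0]],[255,[0.0043,0.009,0],[0,0,0]],[255,[0.006,0.0135,0],[0,0,0]],[255,[0.0077,0.0185,0],[0,0,0]],[255,[0.0094,0.023,0],[0,0,0]],[255,[0.0111,0.0275,0],[0,0,0]],[255,[0.0111,0.0280,0],[0,0,0]],[255,[0.0111,0.0280,0],[0,0,0]],[255,[0.0111,0.0280,0],[0,0,0]]]' 60
python3 - <<'E'
from h import *
p=get_state()['position'];print(p); y=np.radians(-19.58);d=p[:2]-[.5767,-.0501]
print('along y',d@[-np.sin(y),np.cos(y)],'x',d@[np.cos(y),np.sin(y)])
E
```

```text
t: 12.8
position: [0.587, -0.0216, 0.0797]
eef_rot: [-179.9, 0.0, -19.6]
ft_force: [3.7, -0.0, -7.6]
finger_gap: 0.0215
gripper_force: 59.1
[ 0.58695168 -0.0215593   0.07972006]
along y 0.03032588640896196 x 9.423425226220665e-05
```

```bash
python3 -m handwheel '[[255,[0,-0.0005,-0.003],[0,0,0]],[255,[0,-0.0005,-0.006],[0,0,0]],[255,[0,-0.0005,-0.009],[0,0,0]],[255,[0,-0.0005,-0.0115],[0,0,0]],[255,[0,-0.0005,-0.0135],[0,0,0]],[255,[0,-0.0005,-0.0135],[0,0,0]],[255,[0,-0.0005,-0.0135],[0,0,0]],[255,[0,-0.0005,-0.0135],[0,0,0]]]' 60
python3 - <<'E'
from h import *
print(get_state()['position'],get_state()['ft_force'])
S=read_camera('scene');T=read_camera('top')
a=cv2.resize(S[200:290,250:370],None,fx=5,fy=5,interpolation=cv2.INTER_CUBIC)
b=cv2.resize(T[195:285,280:320+20],None,fx=3,fy=5,interpolation=cv2.INTER_CUBIC)
cv2.imwrite('pics/f.png',np.hstack([a,b]))
c=lambda P:(proj('scene',P)-[250,200]+.5)*5-.5
y=np.radians(-19.58);xv=np.array([np.cos(y),np.sin(y),0]);yv=np.array([-xv[1],xv[0],0])
sl=np.array([.520,-.030,.047])+yv*.0303
print('handle top if seated',c([sl+[0,0,.033]+i*xv*.015+j*yv*.006 for i,j in((-1,-1),(-1,1),(1,1),(1,-1))]))
E
```

```text
t: 13.6
position: [0.587, -0.0222, 0.0682]
eef_rot: [-180.0, 0.1, -19.6]
ft_force: [-4.0, 3.2, 5.3]
finger_gap: 0.0215
gripper_force: 60.6
[ 0.58700594 -0.02224015  0.06818462] [-4.00108846  3.23022617  5.32982457]
handle top if seated [[323.08055714 223.50432259]
 [302.88826723 229.27872428]
 [273.64596508 207.37975248]
 [293.60374285 201.7936751 ]]
```

View pics/f.png

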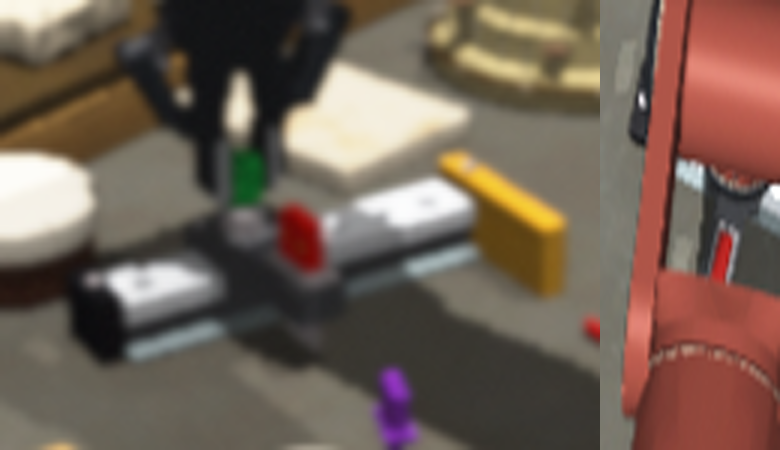

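The picture shows the carriage one hole further towards the end cap, the knob gripped at crop (247,175) and the blade seated at crop (300,238). The knob is back at its home height. I'll press lightly once to confirm the stop is hard.

```bash
python3 -m handwheel '[[255,[0,0,-0.0015],[0,0,0]],[255,[0,0,-0.0015],[0,0,0]],[255,[0,0,-0.0015],[0,0,0]],[255,[0,0,-0.0005],[0,0,0]],[255,[0,0,-0.0005],[0,0,0]],[255,[0,0,-0.0005],[0,0,0]]]' 60; python3 -c "
from h import *
print(get_state()['position'],get_state()['ft_force'])"
```

```text
t: 14.3
position: [0.587, -0.0222, 0.0682]
eef_rot: [-180.0, 0.1, -19.6]
ft_force: [-5.8, 2.6, 7.8]
finger_gap: 0.0216
gripper_force: 60.8
[ 0.58703754 -0.02224075  0.06815229] [-5.7508388   2.57566801  7.829953  ]
```

The stop is hard at home height, so the pin is home. Handing in.

```bash
python3 -c "
from workcell import *
print(sign_off())"
```

```text
the job is handed in; nothing more can be done
None
```

The job is handed in: the blade is seated in the carriage slot, the carriage is one hole away from the fence, and the knob is still held at its home height with the pin engaged (14.3 s of 51 s used).

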